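# Spread washed end caps in the drying tray and hold its sprung air shutter half open

## Robot

A 7-joint arm with a two-finger parallel gripper is mounted at the origin on a cart in front of the work surface, level with it; the furniture and walls round the work are solid. World frame = base frame: x ahead of the robot, y to its left, z up, the work surface at z = 0. Lengths are in m, angles in rad, forces in N, time in s.
With the tool pointing down it reaches from about 0.425 to 0.925 m from the base axis. Payload 6.8 kg.
Tool frame: the origin (TCP) lies between the finger pads; the fingertips stand 14 mm ahead of it and the grasp point (between the pads) lies 5 mm behind it; z points along the fingers, y is the line along which they close (so a half turn about z gives the same grasp; the last joint's range is limited). The gripper opens to 85 mm and grips with 20 to 120 N. Pads are 22 mm wide; open, the fingers measure 114 mm over their backs; the gripper's body (76 mm by 85 mm) begins 54 mm behind the grasp point. The pads swing forward as they close: fully open they stand 13 mm farther back than shut.
Start: joints at [-1.406, 0.477, 0.022, 1.555, -0.011, 1.109, -0.083], TCP at [0.182, 0.65, 0.245] pointing down, gripper open.
Joint ranges: [-2.96, 2.96], [-0.34, 2.1], [-1.41, 1.46], [0.24, 2.44], [-1.37, 4.51], [0.17, 1.92], [-2.96, 2.96]. Speed limits (rad/s): [2.39, 2.39, 3.14, 3.14, 3.14, 3.14, 3.14].

## Interface

Orientations are given as a rotation vector (axis times angle).
In Python, from bench import r, eyes, ticket gives the robot as it stands. The module is installed in compiled form; this text tells all that it offers.
- The arm moves only by the tool arm_command, never from a script. Its argument "plan" is text: rows parted by semicolons, each of 4 numbers parted by spaces: the shift along the tool's x, y, z in m, then the turn about the tool's z in degrees. In form: tx ty tz yaw; .... A call has 1 to 20 rows; each row shifts and turns the commanded pose from where the row before left it, along the tool's axes as they then stand; what a row does not reach is not made up. A row lasts 1/8 s, in which the tool goes at most 62.5 mm and 10.7 degrees, less where a joint would pass 70% of its speed; a pose out of reach is approached as far as the arm can. A call is refused whole if a number of a shift passes 0.0625 or a number of a turn 10.7, either way. A call with a gripper value outside its range is refused whole. "hand" is the closure, from -1 (fully open) to 1 (shut), set as the call begins (left out, the last holds). The fingers move at their own pace and stop on an object; "grip_force" is the grip in N (left out, the last holds). Time passes only in rows, so rows that do not move let the fingers close. It gives the time, the measured TCP pose, the force, the opening and the grip force at its end, in the units of the state.
- r.get_obs(): the state, without advancing time (a new reading comes with each control period).
- eyes.grab_frame(name): name is "scene" or "side" or "wrist"; returns (picture, depth): 480x640x3 uint8, red, green, blue; 480x640 float32, m along the optical axis (not along the pixel's ray), 0 where there is no reading.
- eyes.calibration(name): a dict with "fov_y" (degrees; the focal length in pixels is half the picture's height over the tangent of half this angle, whatever the lens; pixels are square), "cx", "cy" (the principal point, pixels), "origin" and "attitude" of the camera in the world; the wrist camera has in their place "tool_from_camera" (4x4, takes a point from camera to tool coordinates, whose origin is the TCP and whose axes are the flange's). Camera axes: x right, y up, looking along -z (the intrinsics and any distortion apply to the point x, -y, -z); pixel columns grow to the right and rows downward; lengths in m; the calibration is good to about 2 mm. The wrist camera is an equidistant fisheye: a pixel r from the principal point sees the ray r / f radians off the axis. A picture is of the moment at which its call begins: read the wrist's pose just before it. calibration takes no time and is no camera call.
- ticket.hand_in(): hands the job in; it is judged then, once.
The state is a dict: "clock": time; "joints": joint angles; "qvel": joint speeds; "tau": joint torques, N m; "tcp_pos": TCP position; "orientation": TCP orientation; "contact_force": force on the tool from outside, world axes, zero at the start; "moment": the same for the moment, N m; "grip_width": finger opening in m; "gripper_force": force on a finger pad.
Only numpy, scipy, OpenCV 4.12 (cv2) and the standard library are available. Lean on these libraries where they do the work, as an engineer would, in place of code of your own. Each camera call takes 0.05 s, during which the arm holds its last target. There are 200 camera calls.

## Task

Four washed brass end caps are heaped together in the tray of the small warm-air dryer. With the shutter still shut, spread them into an even single layer: one cap standing flat on the floor in each of the four quarters that the white lines mark, clear of the lines and of one another. Then slide the sprung air shutter on top of the dryer's green air box half open by its red tab, to the yellow marks, and finish while holding it there with the fingers, for it springs shut when let go; leave the other things on the bench where they are.

Things in the scene. Friction and masses are not known exactly. Their poses are not given: they have to be found in the camera images.
- dryer: Bench dryer, fixed. Origin: centre of its tray's underside, at bench height; z up. The green air box, 242 mm along x, 90 mm along y, top 60 mm above the bench, adjoins the tray's -y side (centre line y = -166 mm). Beyond the tray's +y side stands a fixed blue bin (about world x 0.60 to 0.86, y 0.17 to 0.43, 0.17 m high): come in over it.
- tray_mid (a point): Middle of the tray's floor, 6 mm above the bench, straight above the dryer's origin, axes as the dryer's. The dark steel tray is 242 mm square outside, 230 mm inside (walls 6 mm thick, rim 30 mm above the bench). Two white lines through this point, along x and y, divide the floor into quarters.
- half_mark (a point): Level of the yellow marks on the shutter's two rails (x = -15 mm of the dryer, y = -166 mm, between the marks, 67 mm above the bench). The rails are 7 mm high, 35 mm either side of the air box's centre line; farther along +x, at x = +64 to +114 mm, sits the spring can, 18 mm high above the box.
- shutter (a joint): Travel of the shutter in m along the dryer's +x: 0 shut, 0.060 fully open, 0.030 half (red pointers level with the yellow marks). A spring pulls it shut: 3 N at 0, rising 1.5 N per 10 mm to 7.5 N at half and 12 N fully open, plus about 0.4 N of friction.
- shutter_tab (a point): Top centre of the shutter's upright red tab, 105 mm above the bench when the shutter is shut at x = -45 mm, y = -166 mm of the dryer; it moves with the shutter. Axes as the dryer's. The tab is 12 mm thick along x (the way it slides), 40 mm wide along y and stands 36 mm clear above the shutter's foot plate.
- cap_a_mid (a point): Turned brass end cap: a solid round piece 40 mm across and 28 mm high with a narrow groove round it, standing on its flat end; about 170 g. The point is its centre, 14 mm above its underside; z is its axis.
- cap_b_mid (a point): Turned brass end cap: a solid round piece 40 mm across and 28 mm high with a narrow groove round it, standing on its flat end; about 170 g. The point is its centre, 14 mm above its underside; z is its axis.
- cap_c_mid (a point): Turned brass end cap: a solid round piece 40 mm across and 28 mm high with a narrow groove round it, standing on its flat end; about 170 g. The point is its centre, 14 mm above its underside; z is its axis.
- cap_d_mid (a point): Turned brass end cap: a solid round piece 40 mm across and 28 mm high with a narrow groove round it, standing on its flat end; about 170 g. The point is its centre, 14 mm above its underside; z is its axis. This one stands on top of the other three at the start, which nearly touch one another on the tray's floor.
- pliers: Pliers with red handles, 61x162x14 mm, lying on the bench; bystander. Origin: centre of its underside.
- driver_red: Screwdriver with a red handle, 32x246x34 mm, lying on the bench; bystander. Origin: centre of its underside.
- tape_roll: Roll of tan masking tape lying flat, 104 mm across, 25 mm high; bystander. Origin: centre of its underside.

How it is judged:
By the outcome, as a careful person would: the job done as asked, in the order asked, and still so for the second after the job is handed in, while the arm keeps its last pose, push and grip.
It also fails if it takes over 72 s, if anything falls off the work surface, if the arm or the gripper's body presses on something with over 40 N, if the wrist force passes 120 N, or if a joint passes its speed limit or range.

## Working session

There is one attempt and no reset: what is moved stays moved. The work goes in short steps, Python scripts to look and compute and a tool call to move; the robot and the scene stay as the last step left them, time stands still between calls to the robot, and variables do not carry over. Pictures are saved under pics/ and viewed, at most 10 in all, crops included, and the job is handed in when it is done.

Besides the shell and the picture viewer there is one more tool, called as name(argument=value, ...) on one line, values as JSON. arm_command: Moves the arm, as the interface text tells. Its arguments: {"type":"object","properties":{"plan":{"type":"string"},"hand":{"type":"number"},"grip_force":{"type":"number"}},"required":["plan"]}

```bash
mkdir -p pics
cat > h.py <<'E'
import numpy as np, cv2
from bench import r, eyes, ticket
from scipy.spatial.transform import Rotation as R
def cam(name,img=None):
    c=eyes.calibration(name); return c
E
python3 - <<'E'
from h import *
o=r.get_obs()
for k,v in o.items(): print(k,np.round(v,4))
for n in ("scene","side","wrist"):
    c=eyes.calibration(n); print(n,{k:np.round(v,4).tolist() if not isinstance(v,str) else v for k,v in c.items()})
    p,d=eyes.grab_frame(n); cv2.imwrite(f"pics/{n}0.png",p[:,:,::-1]); np.save(f"{n}0.npy",d)
print(r.get_obs()["clock"])
E
```

```text
clock 0.0
joints [-1.4061  0.4778  0.0223  1.5564 -0.0115  1.1093 -0.0831]
qvel [ 0.0001 -0.0011 -0.0001 -0.0003 -0.0004 -0.0004  0.0013]
tau [ 1.00000e-04 -5.96458e+01  1.60780e+00 -2.81193e+01  1.24000e-02
  9.50000e-03  0.00000e+00]
tcp_pos [0.1817 0.6495 0.2444]
orientation [-4.2710e-01 -3.1123e+00  2.7000e-03]
contact_force [-0.6226  0.5477  0.6232]
moment [ 0.001  -0.0192 -0.0252]
gripper_force 0.0
grip_width 0.0853
scene {'fov_y': 42.9012, 'cx': 326.9837, 'cy': 225.6056, 'origin': [-0.0911, -0.9488, 0.9032], 'attitude': [0.9219, -0.2988, -0.5353]}
side {'fov_y': 48.6242, 'cx': 317.8049, 'cy': 241.9722, 'origin': [0.0587, 1.1036, 1.1142], 'attitude': [0.2398, -1.1631, -2.4821]}
wrist {'fov_y': 65.7065, 'cx': 322.1487, 'cy': 239.7814, 'tool_from_camera': [[0.0006, 0.9497, 0.3132, 0.0801], [1.0, -0.0007, 0.0002, 0.0001], [0.0004, 0.3132, -0.9497, -0.1274], [0.0, 0.0, 0.0, 1.0]]}
0.15
```

View pics/scene0.png

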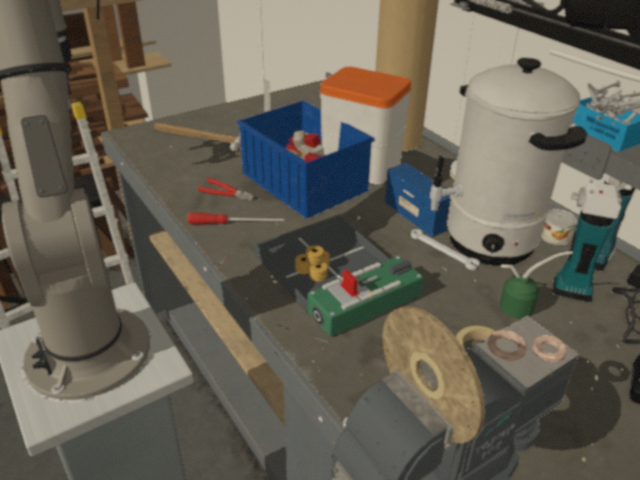

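View pics/side0.png

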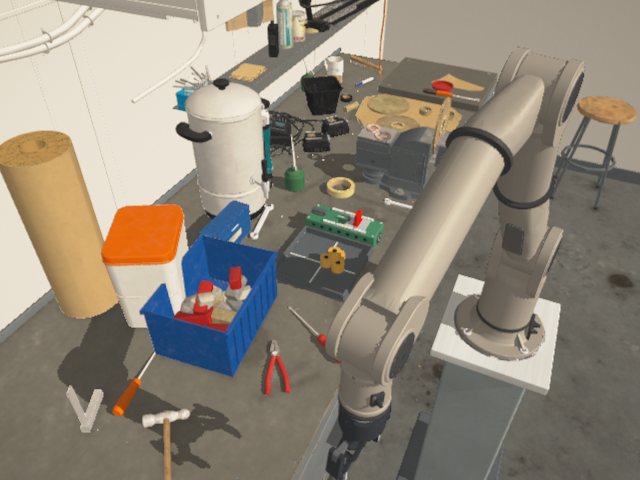

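Run:
```python
import cv2,numpy as np
a=cv2.imread("pics/scene0.png")[205:340,250:430]; b=cv2.imread("pics/side0.png")[195:305,275:395]
a=cv2.resize(a,None,fx=4.4,fy=4.4,interpolation=2); b=cv2.resize(b,None,fx=5,fy=5,interpolation=2)
cv2.imwrite("pics/ca.png",a);cv2.imwrite("pics/cb.png",b);print(a.shape,b.shape)
```

```text
(594, 792, 3) (550, 600, 3)
```

View pics/ca.png

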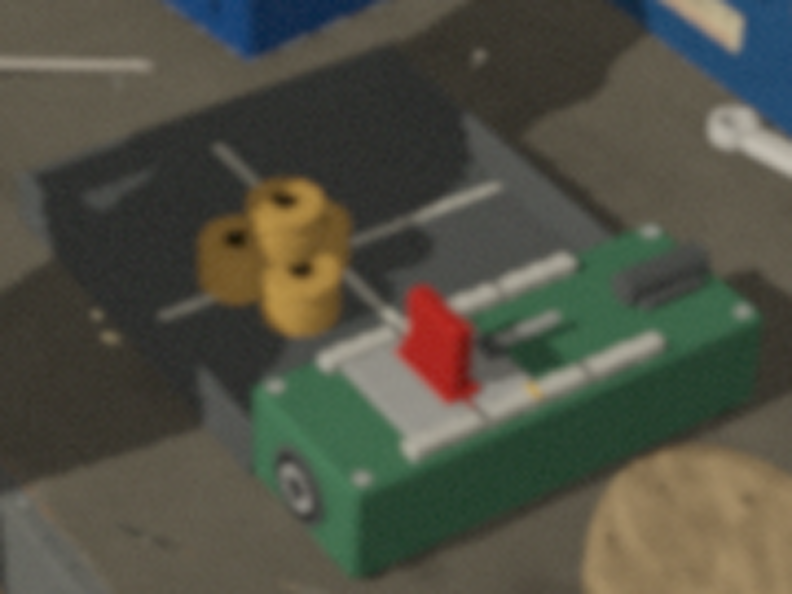

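View pics/cb.png

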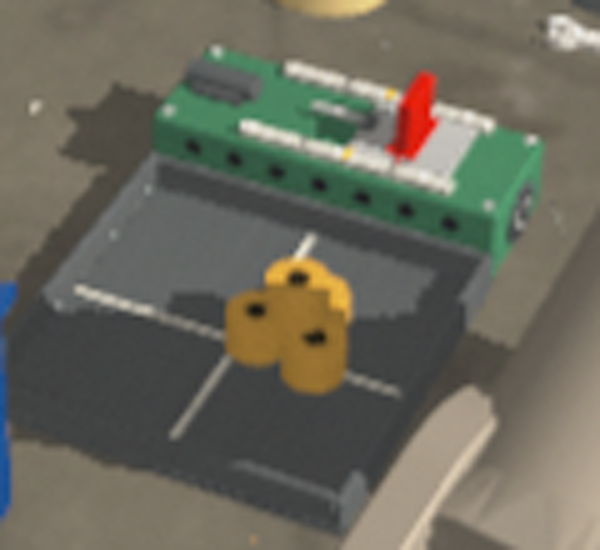

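```bash
cat >> h.py <<'E'
def ray(n,u,v):
    c=eyes.calibration(n); f=240/np.tan(np.radians(c["fov_y"]/2))
    d=np.array([(u-c["cx"])/f,-(v-c["cy"])/f,-1.]); M=R.from_rotvec(c["attitude"]).as_matrix()
    return np.array(c["origin"]),M@d
def tri(a,b):
    (o1,d1),(o2,d2)=ray("scene",*a),ray("side",*b)
    s=np.linalg.lstsq(np.c_[d1,-d2],o2-o1,rcond=None)[0]
    p,q=o1+s[0]*d1,o2+s[1]*d2
    return (p+q)/2,np.linalg.norm(p-q)
E
python3 - <<'E'
from h import *
A=lambda p:(250+p[0]/4.4,205+p[1]/4.4); B=lambda p:(275+p[0]/5,195+p[1]/5)
L={"x-":((163,317),(400,394)),"x+":((500,185),(78,290)),"y+":((218,148),(175,436)),"y-":((400,325),(313,237)),
"s-+":((275,387),(488,206)),"s++":((650,231),(168,110)),"s+-":((742,313),(216,50)),"s--":((362,479),(532,142)),"tab":((446,308),(427,78)),
"d/298":((286,200),(298,278)),"d/257":((286,200),(257,310)),"d/316":((286,200),(316,338)),
"l/298":((236,240),(298,278)),"l/257":((236,240),(257,310)),"l/316":((236,240),(316,338)),
"b/298":((302,270),(298,278)),"b/257":((302,270),(257,310)),"b/316":((302,270),(316,338))}
for k,(a,b) in L.items():
    p,e=tri(A(a),B(b)); print(k,np.round(p*1000,1),round(e*1000,1))
E
```

```text
x- [437.6 -21.5   4.6] 7.9
x+ [655.7 -23.6   4.4] 2.6
y+ [537.9  79.8  13.3] 0.7
y- [ 529.  -110.6   25.1] 2.4
s-+ [ 428.1 -148.5   58.8] 0.4
s++ [ 652.2 -152.2   59.8] 0.7
s+- [ 650.6 -226.3   59.3] 1.1
s-- [ 425.8 -222.9   59.1] 2.9
tab [ 490.7 -193.9  109.8] 3.1
d/298 [508.9 -32.4  60.7] 1.4
d/257 [524.7 -12.   43. ] 3.7
d/316 [503.1 -17.5  41.1] 34.2
l/298 [494.7 -31.1  52.6] 31.4
l/257 [510.1 -10.7  34.7] 37.2
l/316 [489.  -16.1  32.4] 0.9
b/298 [511.5 -55.2  35.1] 14.1
b/257 [527.6 -34.8  16.4] 19.6
b/316 [505.7 -40.2  14.5] 19.1
```

arm_command(plan="0 0 0 -7.3; 0 0 0 -7.3; -.032 -.03 0 0; -.032 -.03 0 0; -.032 -.03 0 0; -.032 -.03 0 0; -.032 -.03 0 0; -.032 -.03 0 0; -.032 -.03 0 0; -.032 -.03 0 0; -.032 -.03 0 0; -.032 -.03 0 0", hand=-1, grip_force=40)

```text
clock: 1.65
tcp_pos: [0.4972, 0.3432, 0.2451]
orientation: [-0.028, -3.141, 0.0]
contact_force: [-0.1, -0.6, 0.7]
grip_width: 0.0853
gripper_force: 0.0
```

arm_command(plan="0 -.041 0 0; 0 -.041 0 0; 0 -.041 0 0; 0 -.041 0 0; 0 -.041 0 0; 0 -.041 0 0; 0 -.041 0 0; 0 -.041 0 0; 0 -.041 0 0; 0 -.041 0 0; 0 0 0 0")

```text
clock: 3.02
tcp_pos: [0.4884, -0.0691, 0.2453]
orientation: [-0.038, -3.141, 0.002]
contact_force: [-0.6, 0.1, 0.2]
grip_width: 0.0856
gripper_force: 0.0
```

```bash
cat >> h.py <<'E'
def look(tag):
    o=r.get_obs(); p,d=eyes.grab_frame("wrist")
    cv2.imwrite(f"pics/{tag}.png",p[:,:,::-1]); np.savez(f"{tag}.npz",p=o["tcp_pos"],q=o["orientation"],d=d,im=p); return o
def wray(tag,u,v):
    z=np.load(f"{tag}.npz"); c=eyes.calibration("wrist"); f=240/np.tan(np.radians(c["fov_y"]/2))
    a,b=u-c["cx"],v-c["cy"]; rr=np.hypot(a,b); t=rr/f
    dc=np.array([np.sin(t)*a/rr,-np.sin(t)*b/rr,-np.cos(t)]); T=np.array(c["tool_from_camera"])
    M=R.from_rotvec(z["q"]).as_matrix()
    return z["p"]+M@T[:3,3],M@T[:3,:3]@dc
def atz(tag,u,v,z):
    o,d=wray(tag,u,v); return o+d*(z-o[2])/d[2]
def wtri(t1,a,t2,b):
    (o1,d1),(o2,d2)=wray(t1,*a),wray(t2,*b)
    s=np.linalg.lstsq(np.c_[d1,-d2],o2-o1,rcond=None)[0]
    p,q=o1+s[0]*d1,o2+s[1]*d2
    return (p+q)/2,np.linalg.norm(p-q)
E
python3 - <<'E'
from h import *
o=look("w1"); print(o["clock"],o["tcp_pos"],o["orientation"],o["joints"])
im=cv2.imread("pics/w1.png");cv2.imwrite("pics/w1b.png",cv2.resize(im,(800,600),interpolation=2))
E
```

```text
3.025 [ 0.48843562 -0.06912993  0.24530991] [-3.79257051e-02 -3.14125628e+00  1.59984379e-03] [-0.26822631  0.17569823  0.31963774  1.99749171 -0.06503147  0.97818565
  1.62982371]
```

View pics/w1b.png

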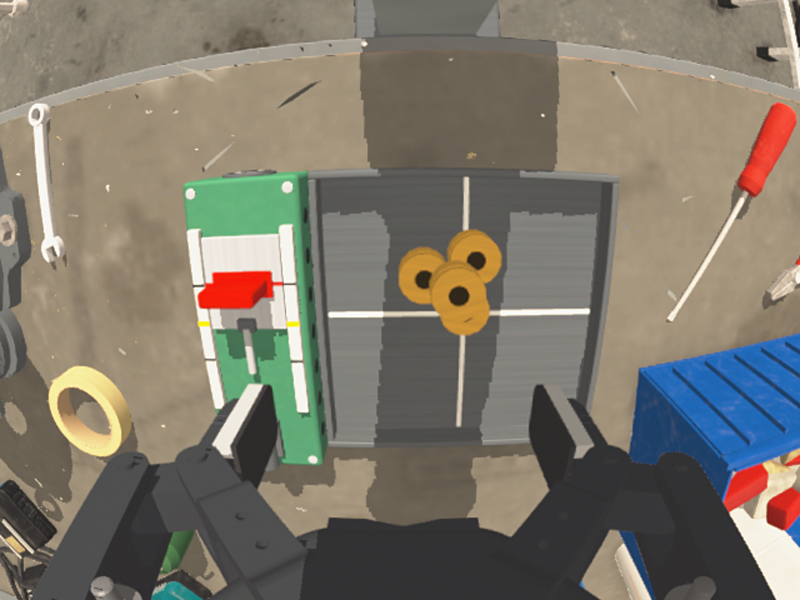

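Run:
```python
from h import *
for k,p,z in [("cross",(462.5,312.5),.006),("x-",(466,178),.006),("x+",(459,427),.006),("y-",(328,314),.006),("y+",(590,311),.006),
 ("left",(423,280),.034),("right",(477,260),.034),("third",(465,309),.034),("d",(459,296),.062),
 ("s-+",(287,187),.06),("s--",(190,194),.06),("s++",(313,459),.06),("mk-",(204,324),.067),("mk+",(293,324),.067),("tabL",(200,299),.105),("tabR",(259,299),.105)]:
    w=atz("w1",p[0]/1.25,p[1]/1.25,z); print(k,np.round(w*1000,1))
```

```text
cross [541.7 -20.3   6. ]
x- [429.6 -18.3   6. ]
x+ [657.  -20.2   6. ]
y- [ 540.5 -134.     6. ]
y+ [543.6  95.3   6. ]
left [504.6 -54.4  34. ]
right [489.7 -13.4  34. ]
third [528.7 -21.9  34. ]
d [508.9 -30.1  62. ]
s-+ [ 428.6 -147.    60. ]
s-- [ 427.8 -221.    60. ]
s++ [ 652.  -149.5   60. ]
mk- [ 524.9 -220.    67. ]
mk+ [ 525.7 -149.3   67. ]
tabL [ 493. -201.  105.]
tabR [ 494.  -159.6  105. ]
```

arm_command(plan="-.0099 .0193 .03 0; -.0098 .0193 .03 0; 0 0 .04 0; 0 0 .04 0; 0 0 .035 0; 0 0 .017 0; 0 0 0 0", hand=-0.6)

```text
clock: 3.95
tcp_pos: [0.5089, -0.0266, 0.0526]
orientation: [-0.027, -3.139, -0.0]
contact_force: [0.5, -0.4, 1.4]
grip_width: 0.0685
gripper_force: 0.0
```

arm_command(plan="0 0 0 0; 0 0 0 0; 0 0 0 0; 0 0 0 0; 0 0 0 0; 0 0 0 0", hand=1, grip_force=40)

```text
clock: 4.7
tcp_pos: [0.5105, -0.0273, 0.0548]
orientation: [0.028, 3.139, 0.001]
contact_force: [-0.2, -0.1, 6.6]
grip_width: 0.0387
gripper_force: 39.8
```

arm_command(plan="0 0 -.02 0; 0 0 -.02 0; 0 0 0 0; 0 0 0 0")

```text
clock: 5.2
tcp_pos: [0.5092, -0.0272, 0.0931]
orientation: [-0.028, -3.141, -0.0]
contact_force: [0.1, 0.8, -1.4]
grip_width: 0.0387
gripper_force: 40.4
```

Run:
```python
from h import *
o=look("w2"); print(o["clock"],o["tcp_pos"],o["orientation"],o["contact_force"],o["grip_width"])
```

```text
5.2 [ 0.50917403 -0.02722205  0.09308888] [-2.79870114e-02 -3.14142412e+00 -2.89212697e-04] [ 0.06864814  0.80032081 -1.39885084] 0.03873760975694135
```

View pics/w2.png

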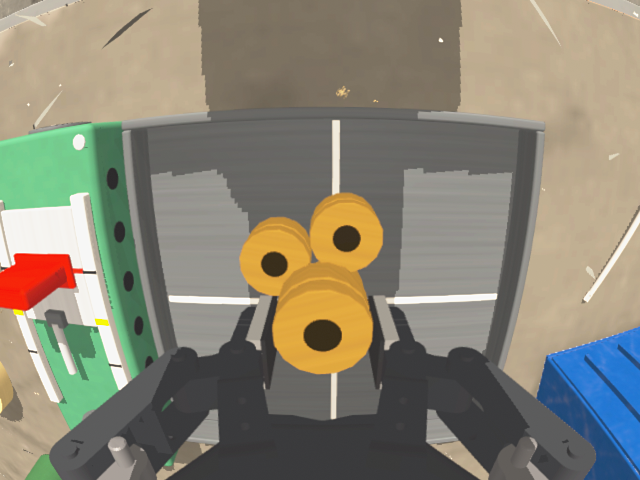

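Run:
```python
from h import *
print(atz("w2",322,335,.100),atz("w2",274,264,.034),atz("w2",347,238,.034))
print(wtri("w1",(423/1.25,280/1.25),"w2",(274,264)),wtri("w1",(477/1.25,260/1.25),"w2",(347,238)))
```

```text
[ 0.50710814 -0.02730238  0.1       ] [ 0.50397875 -0.05339042  0.034     ] [ 0.48979473 -0.01381943  0.034     ]
(array([ 0.50618624, -0.0542178 ,  0.02845558]), np.float64(4.1477958544790636e-05)) (array([ 0.48892781, -0.01393643,  0.0369328 ]), np.float64(0.00021925422367573058))
```

arm_command(plan="-.0297 .0215 0 0; -.0297 .0215 0 0; -.0297 .0215 0 0; 0 0 .02 0; 0 0 .02 0; 0 0 .015 0; 0 0 .008 0; 0 0 0 0; 0 0 0 0")

```text
clock: 6.38
tcp_pos: [0.6001, 0.0354, 0.0309]
orientation: [0.029, 3.141, 0.0]
contact_force: [0.2, -0.3, -1.4]
grip_width: 0.0385
gripper_force: 40.5
```

arm_command(plan="0 0 .003 0; 0 0 .001 0; 0 0 0 0; 0 0 0 0")

```text
clock: 6.88
tcp_pos: [0.5999, 0.0356, 0.0269]
orientation: [0.028, 3.141, 0.0]
contact_force: [-1.6, 0.6, 6.4]
grip_width: 0.0386
gripper_force: 41.2
```

arm_command(plan="0 0 0 0; 0 0 0 0; 0 0 0 0; 0 0 -.03 0; 0 0 -.04 0; .01 -.015 -.04 0; .02 -.02 0 0; .02 -.02 0 0; 0 0 0 0; 0 0 0 0", hand=-0.35)

```text
clock: 8.12
tcp_pos: [0.5493, -0.018, 0.1364]
orientation: [0.028, 3.141, 0.001]
contact_force: [-0.3, 0.1, -0.4]
grip_width: 0.0576
gripper_force: 0.0
```

Run:
```python
from h import *
o=look("w3"); print(o["clock"],o["tcp_pos"],o["orientation"],o["contact_force"],o["grip_width"])
```

```text
8.125 [ 0.54927031 -0.01797037  0.13641521] [2.76280008e-02 3.14072964e+00 6.93691370e-04] [-0.34333513  0.14950353 -0.44854976] 0.05759514126015618
```

View pics/w3.png

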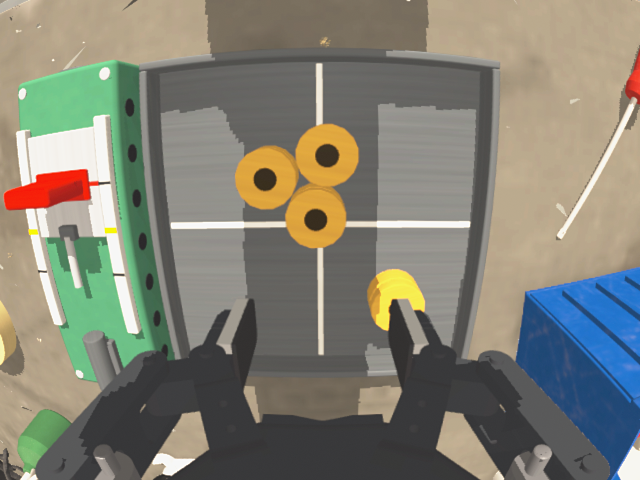

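```bash
cat >> h.py <<'E'
def shift(p,q,target,turn=0):
    "tool shift after turning by turn deg"
    M=R.from_rotvec(q).as_matrix()@R.from_euler("z",turn,degrees=True).as_matrix()
    return np.round(M.T@(np.array(target)-p)*1000,1)
E
python3 - <<'E'
from h import *
P={"left":(265,179),"right":(327,155),"third":(316,219)}
W={k:atz("w3",*v,.034) for k,v in P.items()}
for k in W: print(k,np.round(W[k]*1000,1))
print(wtri("w2",(274,264),"w3",(265,179))[0],wtri("w2",(347,238),"w3",(327,155))[0])
z=np.load("w3.npz"); print(shift(z["p"],z["q"],W["third"],-20))
E
```

```text
left [504.2 -53.1  34. ]
right [490.1 -14.   34. ]
third [530.9 -21.6  34. ]
[ 0.50439354 -0.05342376  0.0329278 ] [ 0.49018687 -0.01387702  0.03288044]
[ 18.6   2.5 102.4]
```

arm_command(plan="0 0 0 -10; 0 0 0 -10; .0088 .0014 .02 0; .0088 .0014 .02 0; 0 0 .03 0; 0 0 0 0; 0 0 .02 0; 0 0 .013 0; 0 0 .004 0; 0 0 0 0")

```text
clock: 9.43
tcp_pos: [0.5314, -0.0216, 0.0295]
orientation: [-0.518, 3.098, 0.0]
contact_force: [-0.6, 0.2, -0.2]
grip_width: 0.0575
gripper_force: 0.0
```

arm_command(plan="0 0 0 0; 0 0 0 0; 0 0 0 0; 0 0 0 0; 0 0 -.02 0; 0 0 -.02 0; 0 0 0 0", hand=1)

```text
clock: 10.3
tcp_pos: [0.5322, -0.0216, 0.0704]
orientation: [-0.517, 3.096, -0.0]
contact_force: [0.4, 1.2, -1.7]
grip_width: 0.0383
gripper_force: 40.5
```

Run:
```python
from h import *
o=r.get_obs(); print(o["tcp_pos"],o["contact_force"],o["grip_width"],o["gripper_force"]); print(shift(o["tcp_pos"],o["orientation"],(.598,-.078,.032)))
```

```text
[ 0.53215935 -0.02162038  0.07044799] [ 0.37681162  1.23401695 -1.66010898] 0.03829950043287379 40.47399044036865
[-43.8 -74.7  38.6]
```

arm_command(plan="-.0146 -.0249 0 0; -.0146 -.0249 0 0; -.0146 -.0249 0 0; 0 0 .02 0; 0 0 .014 0; 0 0 .004 0; 0 0 .002 0; 0 0 0 0; 0 0 0 0")

```text
clock: 11.42
tcp_pos: [0.5942, -0.077, 0.0301]
orientation: [0.518, -3.094, -0.003]
contact_force: [-9.7, 1.9, 17.4]
grip_width: 0.0386
gripper_force: 42.5
```

arm_command(plan="0 0 0 0; 0 0 0 0; 0 0 0 0; 0 0 0 0; 0 0 -.03 0; 0 0 -.04 0; 0 0 -.04 0; 0 0 0 10; 0 0 0 10; .02 0 0 10; .02 0 0 10; 0 0 0 10; 0 0 0 10; 0 0 0 10; 0 0 0 10; 0 0 0 10; 0 0 0 10; 0 0 0 9.5; 0 0 0 0", hand=-0.35)

```text
clock: 13.8
tcp_pos: [0.5572, -0.0736, 0.1391]
orientation: [2.23, 2.213, -0.001]
contact_force: [-0.1, 1.1, -0.7]
grip_width: 0.0576
gripper_force: 0.0
```

Run:
```python
from h import *
o=look("w4"); print(o["clock"],o["tcp_pos"],o["orientation"],o["contact_force"],o["grip_width"],o["joints"])
```

```text
13.8 [ 0.55717496 -0.07362641  0.13908893] [ 2.22960432e+00  2.21314237e+00 -9.92333338e-04] [-0.07266157  1.11939093 -0.74211216] 0.057625343021817106 [-0.49520313  0.49935136  0.6777731   1.95861386 -0.419583    0.82686424
  0.40605206]
```

View pics/w4.png

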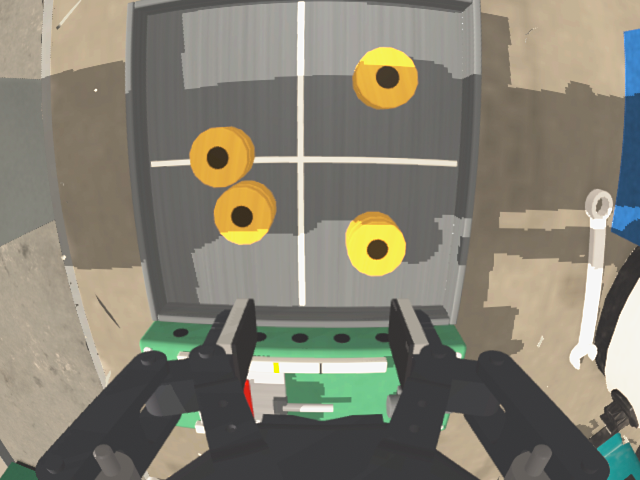

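Run:
```python
from h import *
P={"d":(387,77),"third":(377,249),"right":(218,158),"left":(242,216)}
W={k:atz("w4",*v,.034) for k,v in P.items()}
z=np.load("w4.npz"); o=np.array([.5418,-.0203]); M=np.array([[1,.012],[-.012,1]])
for k in W: print(k,np.round(W[k]*1000,1),np.round(M.T@(W[k][:2]-o)*1000,1))
print(wtri("w3",(265,179),"w4",(242,216))[0],wtri("w3",(327,155),"w4",(218,158))[0])
t=W["left"].copy(); t[2]=.03; print(shift(z["p"],z["q"],t))
```

```text
d [598.2  35.3  34. ] [55.7 56.3]
third [594.2 -76.8  34. ] [ 53.1 -55.9]
right [491.3 -14.5  34. ] [-50.6   5.2]
left [505.1 -53.3  34. ] [-36.4 -33.4]
[ 0.50448109 -0.05340968  0.03188787] [ 0.4903437  -0.01413708  0.03132782]
[ 20.  -52.2 109.1]
```

arm_command(plan=".01 -.026 .02 0; .01 -.0264 .02 0; 0 0 .03 0; 0 0 0 0; 0 0 .02 0; 0 0 .014 0; 0 0 .005 0; 0 0 0 0")

```text
clock: 14.85
tcp_pos: [0.5051, -0.0535, 0.0304]
orientation: [-2.232, -2.211, 0.0]
contact_force: [0.4, 0.3, -0.1]
grip_width: 0.0578
gripper_force: 0.0
```

arm_command(plan="0 0 0 0; 0 0 0 0; 0 0 0 0; 0 0 0 0; 0 0 -.02 0; 0 0 0 0", hand=1)

```text
clock: 15.6
tcp_pos: [0.5059, -0.0533, 0.0512]
orientation: [2.23, 2.21, 0.003]
contact_force: [0.9, -0.5, -1.4]
grip_width: 0.0384
gripper_force: 40.7
```

Run:
```python
from h import *
o=r.get_obs(); print(o["tcp_pos"],o["contact_force"],o["grip_width"],o["gripper_force"]); print(shift(o["tcp_pos"],o["orientation"],(.484,-.0766,.032)))
```

```text
[ 0.50592024 -0.05333623  0.05122265] [ 0.86549703 -0.528594   -1.44127519] 0.038382069883522524 40.700587034225464
[-23.5 -21.8  19.2]
```

arm_command(plan="-.012 -.008 0 0; -.0115 -.0138 0 0; 0 0 .012 0; 0 0 .007 0; 0 0 .002 0; 0 0 0 0; 0 0 0 0")

```text
clock: 16.48
tcp_pos: [0.4824, -0.0766, 0.0301]
orientation: [-2.231, -2.209, -0.001]
contact_force: [-8.6, 1.1, 28.4]
grip_width: 0.0384
gripper_force: 44.8
```

arm_command(plan="0 0 -.0007 0; 0 0 0 0; 0 0 0 0; 0 0 0 0; 0 0 -.025 0; 0 0 -.025 0; 0 0 0 0", hand=-0.35)

```text
clock: 17.35
tcp_pos: [0.4841, -0.0767, 0.0812]
orientation: [2.23, 2.21, 0.004]
contact_force: [0.4, -0.1, -0.5]
grip_width: 0.0579
gripper_force: 0.0
```

Run:
```python
from h import *
o=r.get_obs(); print(o["tcp_pos"],o["contact_force"],o["grip_width"],o["gripper_force"]); print(shift(o["tcp_pos"],o["orientation"],(.4905,-.0141,.0305)))
```

```text
[ 0.4841491  -0.07670244  0.08115831] [ 0.43802108 -0.07204919 -0.51936096] 0.05792486587240218 0.0
[62.6  5.6 50.7]
```

arm_command(plan=".0313 .0028 0 0; .0313 .0028 0 0; 0 0 0 0; 0 0 .025 0; 0 0 .02 0; 0 0 .005 0; 0 0 0 0")

```text
clock: 18.23
tcp_pos: [0.4889, -0.0148, 0.0298]
orientation: [-2.233, -2.21, 0.001]
contact_force: [-0.1, -0.1, 0.1]
grip_width: 0.0576
gripper_force: 0.0
```

arm_command(plan="0 0 0 0; 0 0 0 0; 0 0 0 0; 0 0 0 0; 0 0 -.02 0; 0 0 0 0", hand=1)

```text
clock: 18.98
tcp_pos: [0.49, -0.0139, 0.0509]
orientation: [2.23, 2.21, 0.003]
contact_force: [0.1, -0.1, -2.1]
grip_width: 0.0382
gripper_force: 41.1
```

Run:
```python
from h import *
o=r.get_obs(); print(o["tcp_pos"],o["contact_force"],o["grip_width"],o["gripper_force"]); print(shift(o["tcp_pos"],o["orientation"],(.4855,.0374,.032)))
```

```text
[ 0.48998095 -0.01393449  0.05085068] [ 0.05167849 -0.13801734 -2.12507864] 0.03822309735720939 41.10426843166351
[51.3 -5.  18.9]
```

arm_command(plan=".0257 -.0025 0 0; .0256 -.0025 0 0; 0 0 0 0; 0 0 .012 0; 0 0 .007 0; 0 0 .001 0; 0 0 0 0; 0 0 0 0")

```text
clock: 19.98
tcp_pos: [0.4842, 0.0362, 0.0301]
orientation: [-2.233, -2.208, 0.001]
contact_force: [-4.1, -0.6, 11.2]
grip_width: 0.0386
gripper_force: 43.5
```

arm_command(plan="0 0 0 0; 0 0 0 0; 0 0 0 0; 0 0 0 0; 0 0 -.03 0; 0 0 -.04 0; 0 0 -.04 0; -.03 .0 0 0; -.03 0 0 0; 0 0 0 0", hand=-0.35)

```text
clock: 21.22
tcp_pos: [0.4838, -0.0249, 0.1403]
orientation: [2.236, 2.206, 0.0]
contact_force: [1.1, 0.9, -0.1]
grip_width: 0.0577
gripper_force: 0.0
```

Run:
```python
from h import *
o=look("w5"); print(o["clock"],o["tcp_pos"],o["orientation"],o["contact_force"],o["grip_width"],o["joints"])
```

```text
21.225 [ 0.48381058 -0.02492977  0.14026783] [2.23564212e+00 2.20626913e+00 1.17500617e-04] [ 1.13594011  0.87242889 -0.07182431] 0.05767447745343437 [-0.68796     0.38461316  0.75263358  2.13664519 -0.38318974  0.75461537
  0.2992487 ]
```

View pics/w5.png

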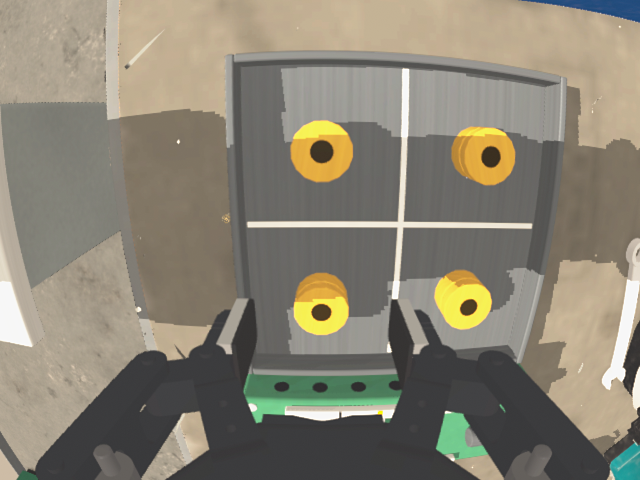

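Run:
```python
from h import *
for t in ("w1","w2","w3"):
    z=np.load(t+".npz"); im=z["im"].astype(int); d=z["d"]
    m=(im[...,0]>150)&(im[...,1]<50)&(im[...,2]<50); m[:,250:]=0
    v,u=np.nonzero(m&(d>0)); c=eyes.calibration("wrist"); M=R.from_rotvec(z["q"]).as_matrix()@np.array(c["tool_from_camera"])[:3,:3]
    W=[]
    for a,b in zip(u,v):
        o,q=wray(t,a,b); k=d[b,a]/(-(M.T@q)[2]); W.append(o+q*k)
    W=np.array(W); top=W[W[:,2]>W[:,2].max()-.006]
    print(t,len(W),W[:,2].max(),top.min(0),top.max(0),np.median(top,0))
P={"d":(491,157),"third":(469,308),"right":(322,152),"left":(321,312)}
o0=np.array([.5418,-.0203])
for k,v in P.items(): w=atz("w5",*v,.034); print(k,np.round((w[:2]-o0)*1000))
o=r.get_obs(); print(shift(o["tcp_pos"],o["orientation"],(.4945,-.185,.092)))
```

```text
w1 1330 0.10647437045513358 [ 0.48859277 -0.20224259  0.10060751] [ 0.49950558 -0.16426279  0.10647437] [ 0.49339343 -0.18225179  0.10402741]Traceback (most recent call last):
  File "<stdin>", line 8, in <module>
  File "h.py", line 19, in wray
    z=np.load(f"{tag}.npz"); c=eyes.calibration("wrist"); f=240/np.tan(np.radians(c["fov_y"]/2))
                               ~~~~~~~~~~~~~~~~^^^^^^^^^
ValueError: time passes only in moves, steps and waits
```

Run:
```python
from h import *
P={"d":(491,157),"third":(469,308),"right":(322,152),"left":(321,312)}
o0=np.array([.5418,-.0203])
for k,v in P.items(): w=atz("w5",*v,.034); print(k,np.round((w[:2]-o0)*1000))
o=r.get_obs(); print(o["clock"],shift(o["tcp_pos"],o["orientation"],(.494,-.184,.092)))
```

```text
d [57. 56.]
third [ 53. -57.]
right [-57.  56.]
left [-59. -56.]
21.275 [-160.4   12.    48. ]
```

arm_command(plan="-.0401 .003 0 0; -.0401 .003 0 0; -.0401 .003 0 0; -.0401 .003 0 0; 0 0 0 0; 0 0 .02 0; 0 0 .02 0; 0 0 .008 0; 0 0 0 0")

```text
clock: 22.4
tcp_pos: [0.4945, -0.1822, 0.0916]
orientation: [-2.229, -2.212, 0.001]
contact_force: [-0.6, -0.0, 0.0]
grip_width: 0.0578
gripper_force: 0.0
```

arm_command(plan="0 0 0 0; 0 0 0 0; 0 0 0 0; 0 0 0 0; 0 0 0 0; 0 0 0 0", hand=1, grip_force=70)

```text
clock: 23.15
tcp_pos: [0.4949, -0.1833, 0.0926]
orientation: [2.232, 2.211, 0.001]
contact_force: [-1.0, 1.1, 6.7]
grip_width: 0.0105
gripper_force: 68.4
```

arm_command(plan="0 .006 0 0; 0 .006 0 0; 0 .006 0 0; 0 .006 0 0; 0 .006 0 0; 0 0 0 0; 0 0 0 0; 0 0 0 0")

```text
clock: 24.15
tcp_pos: [0.5231, -0.1836, 0.0926]
orientation: [-2.231, -2.208, 0.001]
contact_force: [-7.1, 1.4, 11.9]
grip_width: 0.0108
gripper_force: 69.4
```

Run:
```python
from h import *
o=look("w6"); print(o["clock"],o["tcp_pos"],o["orientation"],o["contact_force"])
W=cv2.imread("pics/w6.png")
p,d=eyes.grab_frame("scene"); S=p[:,:,::-1]; cv2.imwrite("pics/scene6.png",S)
a=cv2.resize(S[245:325,310:425],(800,556),interpolation=2)
cv2.imwrite("pics/f6.png",a)
```

```text
24.15 [ 0.52311308 -0.1836492   0.09259482] [-2.23107698e+00 -2.20810122e+00  6.71337070e-04] [-7.08165384  1.4114321  11.93175741]
```

View pics/f6.png

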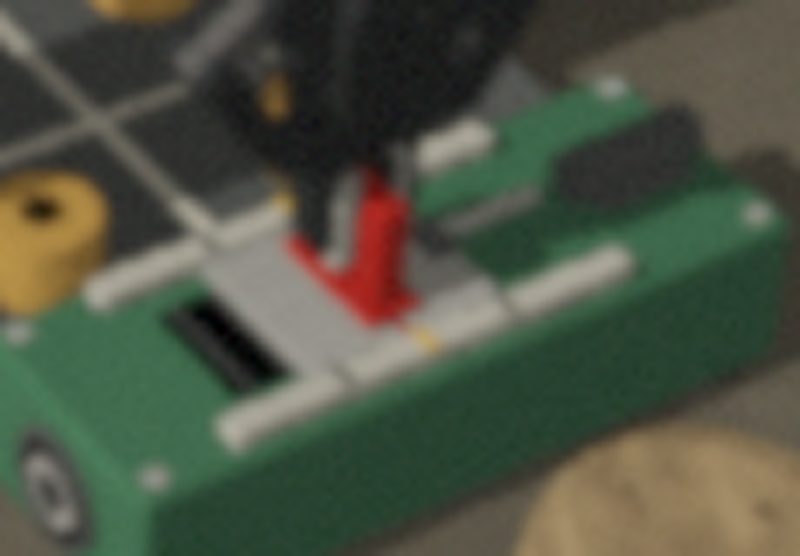

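arm_command(plan="0 .0018 0 0; 0 0 0 0; 0 0 0 0; 0 0 0 0; 0 0 0 0")

```text
clock: 24.88
tcp_pos: [0.5248, -0.1837, 0.0926]
orientation: [-2.231, -2.208, 0.001]
contact_force: [-6.6, 2.2, 12.5]
grip_width: 0.011
gripper_force: 69.5
```

Run:
```python
from h import *
p,d=eyes.grab_frame("scene"); a=cv2.imread("pics/scene0.png")[:,:,::-1]
def foot(im):
    im=im.astype(int); m=(im[...,0]>100)&(im[...,1]<60)&(im[...,2]<65); m[:240]=0;m[330:]=0;m[:,:320]=0;m[:,400:]=0
    v,u=np.nonzero(m); k=np.argsort(-(u+v))[:12]; return u[k].mean(),v[k].mean()
for im in (a,cv2.imread("pics/scene6.png")[:,:,::-1],p):
    u,v=foot(im); o,q=ray("scene",u,v); print(u,v,np.round((o+q*(.071-o[2])/q[2])*1000,1))
o=r.get_obs(); print(o["tcp_pos"],o["contact_force"],o["gripper_force"])
```

```text
355.1666666666667 293.25 [ 493.8 -207.8   71. ]
366.25 288.5 [ 521.8 -208.3   71. ]
366.9166666666667 288.1666666666667 [ 523.6 -208.2   71. ]
[ 0.52479636 -0.18370821  0.09259621] [-6.80487762  1.01534149 11.58889882] 69.51678514480591
```

Image and arm agree: the tab moved 29.8 mm along its travel, and TCP readings give 29.9 mm. I'm handing in while holding it there.

```bash
python3 -c "
from bench import ticket
print(ticket.hand_in())"
```

```text
the job is handed in; nothing more can be done
None
```

The job is handed in at about 25 s: all four caps stand one per quarter, clear of the lines and each other, and the gripper is holding the shutter about 30 mm open at the yellow marks.

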